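# Sweep a fragile bone into its sorting tray with the scraper from the pot

## Task

Pull the orange-handled scraper up out of its slot in the grey pot and, with its blade, sweep the brown bone piece over the low front lip of the blue tray until all of the bone lies flat on the tray floor. Then stand the scraper back in its own slot of the pot, blade down, and let go. The bone is fragile: never touch it with the gripper or turn it over, and leave the brush in the pot, and the jar and the two pale bones where they are.

Things in the scene. Friction and masses are not known exactly. Their poses are not given: they have to be found in the camera images.
- scraper: Loose scraper, 60 g, 185 mm long, blade-down in a slot of the pot, upright or leaning up to 12 degrees. Origin: middle of the blade's lower edge; z up the handle, x thickness, y width; symmetric front/back. White blade 5 (x) by 40 (y) mm, z 0-60; orange shoulder 10 by 26 mm to z 74; orange handle 12 (x) by 18 (y) mm to its top at z 185. Grip the handle's upper part, clear of the brush.
- pot: Grey plastic pot, fixed, outside 64 (x) by 60 (y) by 85 mm high, origin at the centre of its underside, z up. Walls and divider 4 mm, floor 6 mm. Two open-topped slots side by side along its x, each inside 26 mm along x by 52 mm along y: the scraper's on the +x side, the brush's on the -x side.
- scraper_slot (a point): Centre of the floor of the scraper's slot, 79 mm below the pot's rim; axes parallel to the pot's. The scraper's blade lies with its width along the pot's y.
- brush: Loose short brush in the pot's other slot, to be left in it: round wooden handle of 10 mm, steel ferrule and black bristles 14 mm across at the top, 107 mm long, so it stands only about 30 mm out of the pot. Origin at its foot, z along it. It may lean.
- bone: The brown bone piece, loose, 70 g, lying on its flat underside on the mat; about 56 mm long (x, from -27 to +29 mm), 24 mm wide at the broken end (-x), 42 mm at the knuckle end (+x), 25 mm high. Origin: middle of its underside, z up.
- blue_tray: Blue sorting tray, fixed. Origin: centre of the floor's underside, z up; its open front faces its own -x (roughly the robot). Flat floor 110 (x, -55 to +55) by 130 mm (y), 3 mm thick; walls 4 mm thick, 22 mm high at the back and both sides; at the front only a ramp 22 mm long (x -77 to -55 mm) rising 3 mm from mat to floor.
- white_tray: White tray, the same as the blue one, holding a pale bone; the two trays stand side by side and may be swapped. Not to be used.
- pale_bone_a: Small pale bone on the mat to the robot's left of the trays, 48 by 36 by 21 mm, origin in the middle of its underside; leave alone.
- pale_bone_b: Small pale bone in the white tray, 48 by 36 by 21 mm, origin in the middle of its underside; leave alone.
- jar: Amber glass jar with white cap, 60 mm across, 90 mm tall, standing loose on the mat, origin at the centre of its underside; leave alone. The pot stands on one side of the robot and the jar on the other, either way round. All stand on a green mat whose top is 2 mm above the table.
Not all that is in view belongs to the job. There is more than one size of the blue_tray; the job needs the larger.

How it is judged:
By the outcome, as a careful person would: the job done as asked, in the order asked, and still so for the second after the job is handed in, with the robot touching nothing.
It also fails if it takes over 72 s, if anything falls off the work surface, if the arm or the gripper's body presses on something with over 40 N, if the wrist force passes 120 N, or if a joint passes its speed limit or range.

## Robot

A 6-joint arm with a two-finger parallel gripper is mounted at the origin on the work surface. World frame = base frame: x ahead of the robot, y to its left, z up, the work surface at z = 0. Lengths are in mm, angles in rad, forces in N, time in s.
With the tool pointing down it reaches from about 275 to 750 mm from the base axis. Payload 10.2 kg.
Tool frame: the origin (TCP) lies between the finger pads; the fingertips stand 25 mm ahead of it and the grasp point (between the pads) lies 6 mm ahead of it; z points along the fingers, y is the line along which they close (so a half turn about z gives the same grasp; the last joint's range is limited). The gripper opens to 85 mm and grips with 20 to 120 N. Pads are 22 mm wide; open, the fingers measure 114 mm over their backs; the gripper's body (76 mm by 85 mm) begins 54 mm behind the grasp point. The pads swing forward as they close: fully open they stand 13 mm farther back than shut.
Start: joints at [0.982, 0.313, 1.498, -0, 1.331, -0.223], TCP at [187.804, 490.266, 256.294] pointing down, gripper open.
Joint ranges: [-2.94, 2.94], [-0.97, 2.17], [0.19, 2.56], [-1.23, 4.37], [0.02, 3.11], [-2.88, 2.88]. Speed limits (rad/s): [2.39, 2.39, 3.01, 3.14, 3.14, 3.14].

## Interface

Orientations are given as a unit quaternion [w, x, y, z].
In Python, from rig import ctrl, eyes, finish_job gives the robot as it stands.
- The arm moves only by the tool step_arm, never from a script. Its argument "increments" is a list of rows, each an object of numbers: "dx", "dy", "dz": the shift along the tool's x, y, z in units of 25 mm (1.0 is 25 mm); "wx", "wy", "wz": the turn, a rotation vector about the tool's x, y, z in units of 6 degrees (1.0 is 6 degrees). A call has 1 to 5 rows; each row shifts and turns the commanded pose from where the row before left it, along the tool's axes as they then stand; what a row does not reach is not made up. A row lasts 1/10 s, in which the tool goes at most 50 mm and 8.59 degrees, less where a joint would pass 70% of its speed; a pose out of reach is approached as far as the arm can. A call is refused whole if a number of a shift passes 1 or a number of a turn 1, either way. A call with a gripper value outside its range is refused whole. "fingers" is the finger opening in mm, from 0 to 85.4, set as the call begins (left out, the last holds). The fingers move at their own pace and stop on an object; "squeeze" is the grip in N (left out, the last holds). Time passes only in rows, so rows that do not move let the fingers close. It gives the time, the measured TCP pose, the force, the opening and the grip force at its end, in the units of the state.
- ctrl.sense(): the state, without advancing time (a new reading comes with each control period).
- eyes.capture(name): name is "scene" or "top" or "wrist"; returns a dict with "frame" (400x640x3 uint8, blue, green, red), "fx", "fy", "cx", "cy" (pixels), "k1" (the pictures are not rectified: a ray, as slopes to the right and down, at radius r is drawn at 1 + k1 r^2 times it, then the intrinsics apply), "R" (3x3) and "t" (3): a world point X has camera coordinates R X + t; the wrist camera has in their place "tool_from_camera" (4x4, takes a point from camera to tool coordinates, whose origin is the TCP and whose axes are the flange's). Camera axes: x right, y down, z forward; pixel columns grow to the right and rows downward; lengths in mm; the calibration is good to about 2 mm. A picture is of the moment at which its call begins: read the wrist's pose just before it. There is no depth.
- finish_job(): hands the job in; it is judged then, once.
Trained networks look in the newest picture that a camera, given by its name, has taken for a name from the list of things; names that differ only in an ending like _2 or _b are one class to them, and where a whole thing is asked for, a point or a joint stands for the part that bears it (a point fixed in the world has none). Each returns a list of dicts, best first, with "p" (0 to 1); they miss things now and then, are a little off and sometimes report something else, mostly with a low value. They report only what shows in the picture. A call takes as long as a camera call. They do not tell look-alikes from the thing itself.
- eyes.cut_out(camera, label): "mask" (400x640 bool, what is visible of it).
- eyes.landmark_of(camera, label): "point" ([x, y, z] in mm, in the coordinates of the camera as it stood for that picture, good to about 4 mm: a listed point, or the origin of a listed thing).
The state is a dict: "time_s": time; "joints": joint angles; "dq": joint speeds; "tau": joint torques, N m; "eef_pos": TCP position; "ee_rot": TCP orientation; "force": force on the tool from outside, world axes, zero at the start; "wrist_torque": the same for the moment, N m; "grip_width": opening from 0.0 (shut) to 1.0 (fully open); "grip_force": force on a finger pad.
Only numpy, scipy, OpenCV 4.12 (cv2) and the standard library are available. Lean on these libraries where they do the work, as an engineer would, in place of code of your own. Each camera call takes 0.05 s, during which the arm holds its last target. There are 200 camera calls.

## Working session

There is one attempt and no reset: what is moved stays moved. The work goes in short steps, Python scripts to look and compute and a tool call to move; the robot and the scene stay as the last step left them, time stands still between calls to the robot, and variables do not carry over. Pictures are saved under pics/ and viewed, at most 10 in all, crops included, and the job is handed in when it is done.

Besides the shell and the picture viewer there is one more tool, called after "Call:" as a command line: name --argument value ..., lists and objects as JSON in quotes. step_arm: Moves the arm, as the interface text tells. Its arguments: {"type":"object","properties":{"increments":{"type":"array"},"fingers":{"type":"number"},"squeeze":{"type":"number"}},"required":["increments"]}

```bash
ls; mkdir -p pics
cat > h.py <<'E'
import numpy as np, cv2
from rig import ctrl, eyes, finish_job
def w(cam,c,p):
    p=np.array(p); 
    return np.array(c["R"]).T@(p-np.array(c["t"]))
def ray(c,u,v):
    x=(u-c["cx"])/c["fx"]; y=(v-c["cy"])/c["fy"]; a=np.array([x,y]);s=a.copy()
    for _ in range(20): s=a/(1+c["k1"]*(s@s))
    d=np.array(c["R"]).T@np.array([s[0],s[1],1]); o=-np.array(c["R"]).T@np.array(c["t"]); return o,d
def at(c,u,v,z):
    o,d=ray(c,u,v); return o+d*(z-o[2])/d[2]
def proj(c,X):
    p=np.array(c["R"])@np.array(X,float)+np.array(c["t"]); s=p[:2]/p[2]; s=s*(1+c["k1"]*(s@s)); return np.array([c["fx"]*s[0]+c["cx"],c["fy"]*s[1]+c["cy"]])
E
python3 - <<'E'
from h import *
np.set_printoptions(precision=1,suppress=True)
s=ctrl.sense(); print(s["time_s"],s["eef_pos"],s["ee_rot"])
for cam in ["scene","top"]:
    c=eyes.capture(cam); cv2.imwrite(f"pics/{cam}0.png",c["frame"])
    for n in ["scraper","pot","scraper_slot","brush","bone","blue_tray","white_tray","pale_bone_a","jar"]:
        for d in eyes.landmark_of(cam,n)[:3]: X=w(cam,c,d["point"]); print(cam,n,round(d["p"],2),X,proj(c,X))
E
```

```text
pics
0.0 [187.7 490.1 255.7] [-0.   0.2  1.  -0. ]
scene scraper 0.42 [ 443.6 -279.8    6.7] [242.9 160.8]
scene pot 0.64 [400.3 311.5   0.4] [478.8 227.6]
scene pot 0.57 [ 431.  -283.4    6. ] [244.5 157.9]
scene scraper_slot 0.67 [ 443.3 -279.6    6.1] [243.1 161. ]
scene bone 0.54 [497.  -50.7   3.8] [312.9 202.6]
scene blue_tray 0.87 [ 630.6 -118.3    5.6] [257.4 231.1]
scene blue_tray 0.82 [ 683.5 -300.2    4.1] [174.8 220.2]
scene white_tray 0.64 [622.7 143.2   4.6] [371.4 272.8]
scene pale_bone_a 0.87 [644.7 148.7   0.3] [369.8 283.4]
scene pale_bone_a 0.56 [630.  296.2   3.1] [447.1 306.5]
scene jar 0.96 [398.5 308.9   3.3] [478.1 225.8]
top scraper 0.72 [ 445.3 -280.7    9.8] [450.2 240.5]
top pot 0.64 [ 422.6 -285.2    5.3] [451.8 251. ]
top pot 0.39 [641.7 147.9   5.8] [254.8 149.5]
top bone 0.76 [500.6 -56.6   0.3] [346.1 213.9]
top blue_tray 0.98 [ 624.6 -122.    -1.5] [376.  158.4]
top blue_tray 0.82 [ 684.8 -304.4    6.1] [459.7 131.2]
top white_tray 0.91 [621.  137.5   3. ] [259.4 159. ]
top pale_bone_a 0.74 [637.6 299.2   3.1] [188.  151.2]
top pale_bone_a 0.66 [642.  146.    4.8] [255.7 149.5]
top jar 0.78 [398.8 313.6   3.6] [178.2 258.1]
```

View pics/scene0.png

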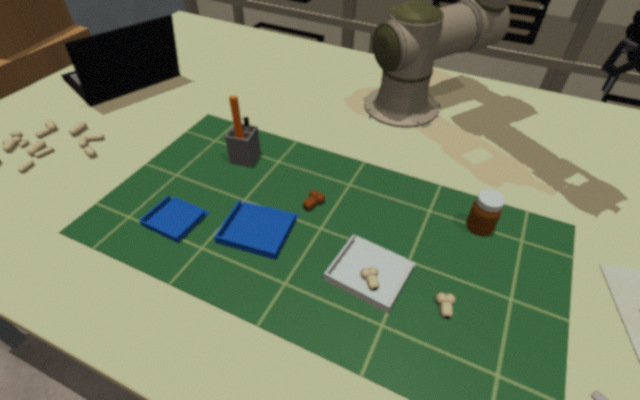

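View pics/top0.png

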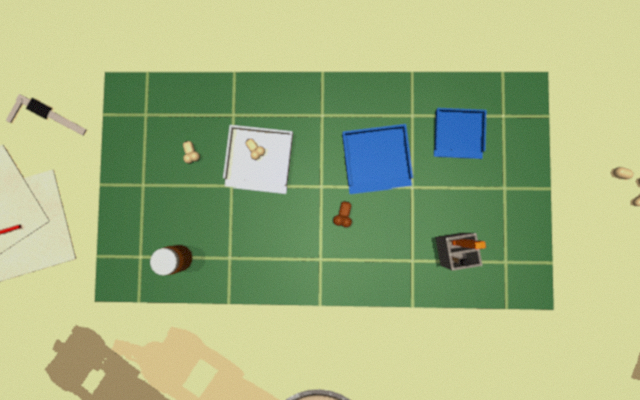

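The top view shows two blue trays, at (376,158) and (460,133). The one at (376,158) is clearly larger, so it's the job's tray. The bone is at (344,214) with its knuckle toward the robot, and the pot is at (460,250) with the scraper in its far (+x) slot. I'll measure these and confirm with a crop.

Run:
```python
from h import *
np.set_printoptions(precision=1,suppress=True)
C={}
for cam in ["scene","top"]:
    c=eyes.capture(cam); C[cam]=c
    for n in ["blue_tray","bone","scraper","pot"]:
        for d in eyes.cut_out(cam,n)[:2]:
            m=d["mask"].astype(np.uint8); p=cv2.findNonZero(m)
            r=cv2.minAreaRect(p); z={"blue_tray":14,"bone":12,"scraper":140,"pot":87}[n]
            B=np.array([at(c,*q,z)[:2] for q in cv2.boxPoints(r)])
            e=np.roll(B,-1,0)-B
            print(cam,n,round(d["p"],2),len(p),"ctr",B.mean(0),"sides",np.linalg.norm(e,axis=1)[:2],"ang",np.degrees(np.arctan2(e[:2,1],e[:2,0])))
    hsv=cv2.cvtColor(c["frame"],cv2.COLOR_BGR2HSV)
    o=cv2.inRange(hsv,(3,150,150),(16,255,255)); n_,l,s,ce=cv2.connectedComponentsWithStats(o)
    print([(list(map(int,s[i])),ce[i]) for i in range(1,n_) if s[i][4]>15])
c=C["top"]["frame"][95:285,320:510]; d=C["scene"]["frame"][80:180,200:290]
a=cv2.resize(c,(570,570),interpolation=cv2.INTER_CUBIC); b=cv2.resize(d,(225,250),interpolation=cv2.INTER_CUBIC)
im=np.zeros((570,800,3),np.uint8); im[:,:570]=a; im[:250,570:795]=b
cv2.imwrite("pics/crop1.png",im)
```

```text
scene blue_tray 0.86 1736 ctr [ 679.2 -303.2] sides [137.3 132.9] ang [-179.2   66.9]
scene blue_tray 0.84 3105 ctr [ 629.3 -124.6] sides [142.1 184. ] ang [-154.7   97.1]
scene bone 0.6 232 ctr [499.3 -50.3] sides [63.3 39.4] ang [172.3  60.8]
scene scraper 0.55 428 ctr [ 441.3 -280.5] sides [ 27.3 195.6] ang [138.1  39.5]
scene pot 0.85 1096 ctr [ 473.3 -247.6] sides [ 84.2 161.5] ang [128.8  35.9]
[]
top blue_tray 0.93 2465 ctr [ 680.5 -301.1] sides [107.8 110.3] ang [ -2.7 -92.3]
top blue_tray 0.73 4041 ctr [ 622.9 -122.3] sides [143.3 139.5] ang [ -83.3 -173.9]
top bone 0.92 332 ctr [501.1 -47.2] sides [39.2 54.4] ang [ -89.5 -179.6]
top scraper 0.81 281 ctr [ 446.8 -271.5] sides [16.2 66.1] ang [ -7.5 -96.5]
top pot 0.63 1021 ctr [ 429.6 -272.6] sides [80.4 69.7] ang [ -79.8 -171.3]
[([342, 204, 7, 11, 58], array([345. , 209.3])), ([475, 241, 10, 8, 32], array([478.4, 244. ]))]
```

View pics/crop1.png

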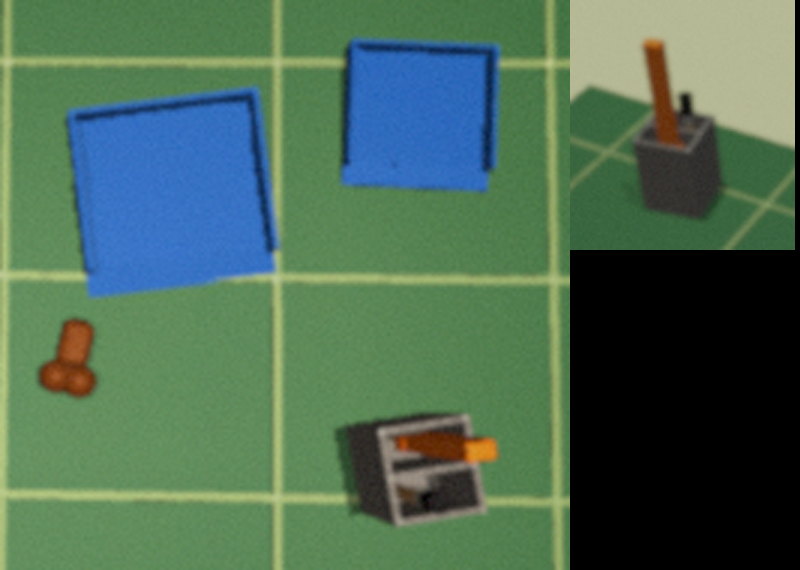

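The crop confirms it: the larger tray (crop 175,190) opens toward the robot, with yaw about +7°. The scraper's handle leans toward -y out of the pot's far slot. Next I'll triangulate the handle and plan the approach.

```bash
cat >> h.py <<'E'
from scipy.spatial.transform import Rotation as Ro, Slerp
def rot(q): return Ro.from_quat([q[1],q[2],q[3],q[0]])
def tool(yaw,tilt=None):
    "tool y at world angle yaw (deg), pointing down"
    a=np.radians(yaw); y=np.array([np.cos(a),np.sin(a),0]); z=np.array([0,0,-1.]) if tilt is None else -np.array(tilt)/np.linalg.norm(tilt)
    y=y-z*(y@z); y/=np.linalg.norm(y); return Ro.from_matrix(np.c_[np.cross(y,z),y,z])
def plan(p1,R1,step=24,n=None,p0=None,R0=None,dec=2):
    s=ctrl.sense(); p0=np.array(s["eef_pos"] if p0 is None else p0,float); R0=rot(s["ee_rot"]) if R0 is None else R0
    p1=np.array(p1,float); rv=(R0.inv()*R1).as_rotvec(degrees=True)
    n=n or int(max(np.ceil(np.linalg.norm(p1-p0)/step),np.ceil(np.abs(rv).max()/5.9),1))
    R=R0
    for i in range(n):
        d=R.inv().apply((p1-p0)/n)/25; d=np.round(d,dec); v=np.round(rv/n/6,dec)
        print("{"+",".join(f'"{k}":{x:g}' for k,x in zip(["dx","dy","dz","wx","wy","wz"],[*d,*v]) if x)+"}",end=",\n" if i%5<4 else "\n--\n")
        R=R*Ro.from_rotvec(v*6,degrees=True)
    print()
E
python3 - <<'E'
from h import *
np.set_printoptions(precision=3,suppress=True)
C={k:eyes.capture(k) for k in ["scene","top"]}
print(eyes.capture("wrist")["tool_from_camera"])
from scipy.optimize import least_squares
def tri(a,b):
    f=lambda X:np.r_[proj(C["scene"],X)-a,proj(C["top"],X)-b]; r=least_squares(f,[440,-300,150]); return r.x,r.fun
# handle top centre; scene crop (654,43)->, top crop (482,450)
print(tri(np.array([200+(654-570)/2.5,80+43/2.5]),np.array([320+482/3,95+450/3])))
for n,q in dict(potL=(380,430),potR=(468,418),potBR=(485,508),potBL=(398,522)).items(): print(n,at(C["top"],320+q[0]/3,95+q[1]/3,87))
for n,q in dict(tTL=(70,110),tTR=(256,90)).items(): print(n,at(C["top"],320+q[0]/3,95+q[1]/3,24))
for n,q in dict(tBL=(90,295),tBR=(275,272)).items(): print(n,at(C["top"],320+q[0]/3,95+q[1]/3,2))
for n,q in dict(nar=(77,321),kn=(67,395),k1=(40,375),k2=(97,382)).items(): print(n,at(C["top"],320+q[0]/3,95+q[1]/3,12))
plan([400,-190,300],tool(9))
E
```

```text
[[   0.001   -0.963   -0.271   68.989]
 [   1.       0.001    0.      -0.627]
 [   0.      -0.271    0.963 -116.744]
 [   0.       0.       0.       1.   ]]
(array([ 444.778, -278.134,  191.312]), array([-1.034, -0.165, -0.684,  0.399]))
potL [ 452.514 -251.372   87.   ]
potR [ 461.04  -308.562   87.   ]
potBR [ 402.676 -318.83    87.   ]
potBL [ 392.813 -262.564   87.   ]
tTL [678.578 -48.418  24.   ]
tTR [ 693.727 -182.38    24.   ]
tBL [545.952 -64.751   2.   ]
tBR [ 564.047 -200.013    2.   ]
nar [526.183 -54.987  12.   ]
kn [472.446 -48.137  12.   ]
k1 [486.701 -28.464  12.   ]
k2 [482.085 -69.762  12.   ]
{"dx":-0.59,"dy":-0.75,"dz":-0.06,"wz":0.33},
{"dx":-0.61,"dy":-0.73,"dz":-0.06,"wz":0.33},
{"dx":-0.64,"dy":-0.7,"dz":-0.06,"wz":0.33},
{"dx":-0.66,"dy":-0.68,"dz":-0.06,"wz":0.33},
{"dx":-0.69,"dy":-0.66,"dz":-0.06,"wz":0.33}
--
{"dx":-0.71,"dy":-0.63,"dz":-0.06,"wz":0.33},
{"dx":-0.73,"dy":-0.61,"dz":-0.06,"wz":0.33},
{"dx":-0.75,"dy":-0.58,"dz":-0.06,"wz":0.33},
{"dx":-0.77,"dy":-0.56,"dz":-0.06,"wz":0.33},
{"dx":-0.79,"dy":-0.53,"dz":-0.06,"wz":0.33}
--
{"dx":-0.81,"dy":-
[... 191 characters left out ...]
":-0.06,"wz":0.33}
--
{"dx":-0.88,"dy":-0.36,"dz":-0.06,"wz":0.33},
{"dx":-0.89,"dy":-0.33,"dz":-0.06,"wz":0.33},
{"dx":-0.9,"dy":-0.29,"dz":-0.06,"wz":0.33},
{"dx":-0.91,"dy":-0.26,"dz":-0.06,"wz":0.33},
{"dx":-0.92,"dy":-0.23,"dz":-0.06,"wz":0.33}
--
{"dx":-0.93,"dy":-0.2,"dz":-0.06,"wz":0.33},
{"dx":-0.94,"dy":-0.17,"dz":-0.06,"wz":0.33},
{"dx":-0.94,"dy":-0.13,"dz":-0.06,"wz":0.33},
{"dx":-0.94,"dy":-0.1,"dz":-0.06,"wz":0.33},
{"dx":-0.95,"dy":-0.07,"dz":-0.06,"wz":0.33}
--
{"dx":-0.95,"dy":-0.04,"dz":-0.06,"wz":0.33},
{"dx":-0.95,"dz":-0.06,"wz":0.33},
{"dx":-0.95,"dy":0.03,"dz":-0.06,"wz":0.33},
{"dx":-0.95,"dy":0.06,"dz":-0.06,"wz":0.33},
{"dx":-0.95,"dy":0.09,"dz":-0.06,"wz":0.33}
--
```

Call:
step_arm --increments '[{"dx": -0.59, "dy": -0.75, "dz": -0.06, "wz": 0.33}, {"dx": -0.61, "dy": -0.73, "dz": -0.06, "wz": 0.33}, {"dx": -0.64, "dy": -0.7, "dz": -0.06, "wz": 0.33}, {"dx": -0.66, "dy": -0.68, "dz": -0.06, "wz": 0.33}, {"dx": -0.69, "dy": -0.66, "dz": -0.06, "wz": 0.33}]'

```text
invalid input at $.increments[0]: expected keys dx, dy, dz, wx, wy, wz
```

Call:
step_arm --increments '[{"dx": -0.71, "dy": -0.63, "dz": -0.06, "wz": 0.33}, {"dx": -0.73, "dy": -0.61, "dz": -0.06, "wz": 0.33}, {"dx": -0.75, "dy": -0.58, "dz": -0.06, "wz": 0.33}, {"dx": -0.77, "dy": -0.56, "dz": -0.06, "wz": 0.33}, {"dx": -0.79, "dy": -0.53, "dz": -0.06, "wz": 0.33}]'

```text
invalid input at $.increments[0]: expected keys dx, dy, dz, wx, wy, wz
```

Call:
step_arm --increments '[{"dx": -0.81, "dy": -0.5, "dz": -0.06, "wz": 0.33}, {"dx": -0.82, "dy": -0.47, "dz": -0.06, "wz": 0.33}, {"dx": -0.84, "dy": -0.45, "dz": -0.06, "wz": 0.33}, {"dx": -0.85, "dy": -0.42, "dz": -0.06, "wz": 0.33}, {"dx": -0.87, "dy": -0.39, "dz": -0.06, "wz": 0.33}]'

```text
invalid input at $.increments[0]: expected keys dx, dy, dz, wx, wy, wz
```

Call:
step_arm --increments '[{"dx": -0.88, "dy": -0.36, "dz": -0.06, "wz": 0.33}, {"dx": -0.89, "dy": -0.33, "dz": -0.06, "wz": 0.33}, {"dx": -0.9, "dy": -0.29, "dz": -0.06, "wz": 0.33}, {"dx": -0.91, "dy": -0.26, "dz": -0.06, "wz": 0.33}, {"dx": -0.92, "dy": -0.23, "dz": -0.06, "wz": 0.33}]'

```text
invalid input at $.increments[0]: expected keys dx, dy, dz, wx, wy, wz
```

Call:
step_arm --increments '[{"dx": -0.93, "dy": -0.2, "dz": -0.06, "wz": 0.33}, {"dx": -0.94, "dy": -0.17, "dz": -0.06, "wz": 0.33}, {"dx": -0.94, "dy": -0.13, "dz": -0.06, "wz": 0.33}, {"dx": -0.94, "dy": -0.1, "dz": -0.06, "wz": 0.33}, {"dx": -0.95, "dy": -0.07, "dz": -0.06, "wz": 0.33}]'

```text
invalid input at $.increments[0]: expected keys dx, dy, dz, wx, wy, wz
```

Call:
step_arm --increments '[{"dx": -0.95, "dy": -0.04, "dz": -0.06, "wz": 0.33}, {"dx": -0.95, "dz": -0.06, "wz": 0.33}, {"dx": -0.95, "dy": 0.03, "dz": -0.06, "wz": 0.33}, {"dx": -0.95, "dy": 0.06, "dz": -0.06, "wz": 0.33}, {"dx": -0.95, "dy": 0.09, "dz": -0.06, "wz": 0.33}]'

```text
invalid input at $.increments[0]: expected keys dx, dy, dz, wx, wy, wz
```

Call:
step_arm --increments '[{"dx": -0.9, "dy": 0.19, "dz": -0.13}, {"dx": -0.9, "dy": 0.19, "dz": -0.13}, {"dx": -0.9, "dy": 0.19, "dz": -0.13}, {}]'

```text
invalid input at $.increments[0]: expected keys dx, dy, dz, wx, wy, wz
```

```bash
cat >> h.py <<'E'
def wcap():
    s=ctrl.sense(); c=eyes.capture("wrist"); T=np.eye(4); T[:3,:3]=rot(s["ee_rot"]).as_matrix(); T[:3,3]=s["eef_pos"]
    M=np.linalg.inv(T@np.array(c["tool_from_camera"])); c["R"]=M[:3,:3]; c["t"]=M[:3,3]; return c
E
python3 - <<'E'
from h import *
np.set_printoptions(precision=1,suppress=True)
c=wcap(); s=ctrl.sense(); print(s["time_s"],s["eef_pos"],s["ee_rot"],s["grip_width"],s["force"])
for n in ["scraper","pot","scraper_slot","brush"]:
    for d in eyes.landmark_of("wrist",n)[:3]: X=w(0,c,d["point"]); print(n,round(d["p"],2),X,proj(c,X))
for x in [(0,0,191)]: print(proj(c,[445,-278,191]))
cv2.imwrite("pics/w1.png",c["frame"])
E
```

```text
1.7 [187.8 490.3 256.3] [-0.   0.2  1.  -0. ] 0.9999530879093225 [0.2 0.2 0.7]
brush 0.43 [394.3 312.7  -0.5] [261.8 330.4]
[-56.7 506.4]
```

View pics/w1.png

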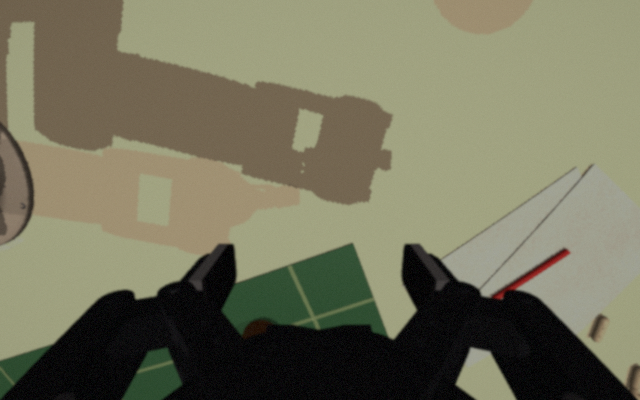

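All the calls were refused because every row needs all six keys, so nothing moved. The wrist picture is still the start view, with the fingers at about (220,270) and (415,270). I'll send the moves again.

Call:
step_arm --increments '[{"dx": -0.59, "dy": -0.75, "dz": -0.06, "wx": 0, "wy": 0, "wz": 0.33}, {"dx": -0.61, "dy": -0.73, "dz": -0.06, "wx": 0, "wy": 0, "wz": 0.33}, {"dx": -0.64, "dy": -0.7, "dz": -0.06, "wx": 0, "wy": 0, "wz": 0.33}, {"dx": -0.66, "dy": -0.68, "dz": -0.06, "wx": 0, "wy": 0, "wz": 0.33}, {"dx": -0.69, "dy": -0.66, "dz": -0.06, "wx": 0, "wy": 0, "wz": 0.33}]'

```text
time_s: 2.4
eef_pos: [223.3, 375.8, 263.9]
ee_rot: [0.0, 0.267, 0.964, 0.0]
force: [0.2, -0.1, 0.8]
grip_width: 1.002
grip_force: 0.0
```

Call:
step_arm --increments '[{"dx": -0.71, "dy": -0.63, "dz": -0.06, "wx": 0, "wy": 0, "wz": 0.33}, {"dx": -0.73, "dy": -0.61, "dz": -0.06, "wx": 0, "wy": 0, "wz": 0.33}, {"dx": -0.75, "dy": -0.58, "dz": -0.06, "wx": 0, "wy": 0, "wz": 0.33}, {"dx": -0.77, "dy": -0.56, "dz": -0.06, "wx": 0, "wy": 0, "wz": 0.33}, {"dx": -0.79, "dy": -0.53, "dz": -0.06, "wx": 0, "wy": 0, "wz": 0.33}]'

```text
time_s: 2.9
eef_pos: [258.7, 262.5, 271.4]
ee_rot: [0.0, 0.349, 0.937, 0.0]
force: [0.9, -0.8, 0.3]
grip_width: 0.997
grip_force: 0.0
```

Call:
step_arm --increments '[{"dx": -0.81, "dy": -0.5, "dz": -0.06, "wx": 0, "wy": 0, "wz": 0.33}, {"dx": -0.82, "dy": -0.47, "dz": -0.06, "wx": 0, "wy": 0, "wz": 0.33}, {"dx": -0.84, "dy": -0.45, "dz": -0.06, "wx": 0, "wy": 0, "wz": 0.33}, {"dx": -0.85, "dy": -0.42, "dz": -0.06, "wx": 0, "wy": 0, "wz": 0.33}, {"dx": -0.87, "dy": -0.39, "dz": -0.06, "wx": 0, "wy": 0, "wz": 0.33}]'

```text
time_s: 3.4
eef_pos: [293.9, 149.0, 279.0]
ee_rot: [0.0, 0.428, 0.904, 0.0]
force: [1.3, 0.0, -0.4]
grip_width: 0.998
grip_force: 0.0
```

Call:
step_arm --increments '[{"dx": -0.88, "dy": -0.36, "dz": -0.06, "wx": 0, "wy": 0, "wz": 0.33}, {"dx": -0.89, "dy": -0.33, "dz": -0.06, "wx": 0, "wy": 0, "wz": 0.33}, {"dx": -0.9, "dy": -0.29, "dz": -0.06, "wx": 0, "wy": 0, "wz": 0.33}, {"dx": -0.91, "dy": -0.26, "dz": -0.06, "wx": 0, "wy": 0, "wz": 0.33}, {"dx": -0.92, "dy": -0.23, "dz": -0.06, "wx": 0, "wy": 0, "wz": 0.33}]'

```text
time_s: 3.9
eef_pos: [329.2, 35.8, 286.5]
ee_rot: [0.0, 0.505, 0.863, 0.0]
force: [0.2, 0.3, -0.2]
grip_width: 1.002
grip_force: 0.0
```

Call:
step_arm --increments '[{"dx": -0.93, "dy": -0.2, "dz": -0.06, "wx": 0, "wy": 0, "wz": 0.33}, {"dx": -0.94, "dy": -0.17, "dz": -0.06, "wx": 0, "wy": 0, "wz": 0.33}, {"dx": -0.94, "dy": -0.13, "dz": -0.06, "wx": 0, "wy": 0, "wz": 0.33}, {"dx": -0.94, "dy": -0.1, "dz": -0.06, "wx": 0, "wy": 0, "wz": 0.33}, {"dx": -0.95, "dy": -0.07, "dz": -0.06, "wx": 0, "wy": 0, "wz": 0.33}]'

```text
time_s: 4.4
eef_pos: [364.7, -77.7, 294.0]
ee_rot: [0.0, 0.578, 0.816, 0.0]
force: [-0.1, 0.0, -0.4]
grip_width: 1.001
grip_force: 0.0
```

Call:
step_arm --increments '[{"dx": -0.95, "dy": -0.04, "dz": -0.06, "wx": 0, "wy": 0, "wz": 0.33}, {"dx": -0.95, "dy": 0, "dz": -0.06, "wx": 0, "wy": 0, "wz": 0.33}, {"dx": -0.95, "dy": 0.03, "dz": -0.06, "wx": 0, "wy": 0, "wz": 0.33}, {"dx": -0.95, "dy": 0.06, "dz": -0.06, "wx": 0, "wy": 0, "wz": 0.33}, {"dx": -0.95, "dy": 0.09, "dz": -0.06, "wx": 0, "wy": 0, "wz": 0.33}]'

```text
time_s: 4.9
eef_pos: [400.0, -191.2, 301.4]
ee_rot: [0.0, 0.646, 0.764, 0.0]
force: [-0.4, 1.3, 0.7]
grip_width: 1.004
grip_force: 0.0
```

Call:
step_arm --increments '[{"dx": -0.9, "dy": 0.19, "dz": -0.13, "wx": 0, "wy": 0, "wz": 0}, {"dx": -0.9, "dy": 0.19, "dz": -0.13, "wx": 0, "wy": 0, "wz": 0}, {"dx": -0.9, "dy": 0.19, "dz": -0.13, "wx": 0, "wy": 0, "wz": 0}, {"dx": 0, "dy": 0, "dz": 0, "wx": 0, "wy": 0, "wz": 0}]'

```text
time_s: 5.3
eef_pos: [425.6, -256.3, 310.8]
ee_rot: [0.0, 0.646, 0.764, -0.0]
force: [-0.5, -0.2, -0.4]
grip_width: 1.0
grip_force: 0.0
```

```bash
sed -i 's/) if x)+"}"/))+"}"/' h.py
python3 - <<'E'
from h import *
np.set_printoptions(precision=1,suppress=True)
c=wcap(); s=ctrl.sense(); print(s["time_s"],s["eef_pos"],s["ee_rot"],s["joints"],s["force"])
for n in ["scraper","pot","scraper_slot","brush"]:
    for d in eyes.landmark_of("wrist",n)[:3]: X=w(0,c,d["point"]); print(n,round(d["p"],2),X,proj(c,X))
print(proj(c,[445,-278,191]))
cv2.imwrite("pics/w2.png",c["frame"])
E
```

```text
5.35 [ 425.2 -255.   310.7] [-0.   0.6  0.8  0. ] [-0.8  0.2  1.5 -0.   1.4 -0.9] [-0.5  0.4  0.4]
scraper 0.74 [ 447.2 -272.1    8.4] [331.2 180. ]
pot 0.87 [ 426.1 -286.     1.8] [316.1 185.5]
pot 0.53 [497.4 -51.    5.5] [396.3  28.9]
scraper_slot 0.6 [ 439.5 -280.     9.1] [325.4 184.2]
scraper_slot 0.5 [ 628.8 -123.9   -2.4] [469.5 102.1]
brush 0.65 [ 409.2 -279.5    8.8] [305.8 180.6]
[336.5 227.3]
```

View pics/w2.png

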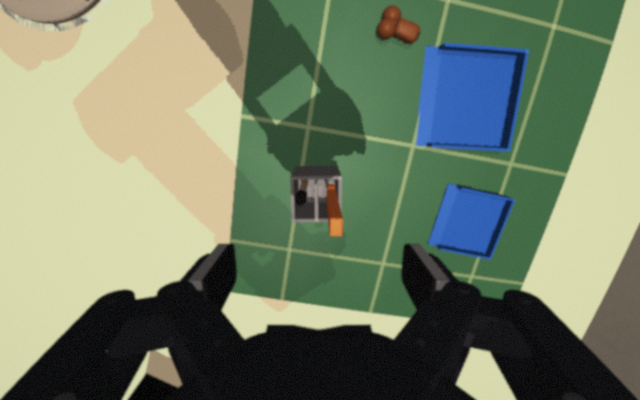

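The wrist view shows the pot at (317,193). The scraper's handle top is at (337,228), which matches the triangulated (445,-278,191). I'll fit the scraper's pose, including its lean, to the orange silhouette in all three cameras.

```bash
cat > fit.py <<'E'
from h import *
from scipy.optimize import minimize
np.set_printoptions(precision=1,suppress=True)
C={"scene":eyes.capture("scene"),"top":eyes.capture("top"),"wrist":wcap()}
K=8; obs={}
for k,c in C.items():
    h=cv2.cvtColor(c["frame"],cv2.COLOR_BGR2HSV); m=((h[...,0]<18)&(h[...,1]>130)&(h[...,2]>70)).astype(np.uint8)
    u,v=proj(c,[445,-278,150]).astype(int); w_=np.zeros_like(m); w_[max(v-50,0):v+50,max(u-45,0):u+45]=1; m*=w_
    n,l,s,_=cv2.connectedComponentsWithStats(m); i=1+np.argmax(s[1:,4]); m=(l==i).astype(np.uint8)
    if k=="scene":pass
    obs[k]=(m,u-60,v-60); print(k,s[i])
def hull(c,P,u0,v0):
    q=np.array([proj(c,p) for p in P])-[u0,v0]; im=np.zeros((120*K,120*K),np.uint8)
    cv2.fillConvexPoly(im,cv2.convexHull(((q+.5)*K).astype(np.int32)),1); return cv2.resize(im.astype(np.float32),(120,120),interpolation=cv2.INTER_AREA)
def cost(p,out=False):
    x,y,tx,ty,yaw=p; tot=0
    R=Ro.from_euler("ZYX",[yaw,tx,-ty],degrees=True).as_matrix(); t=np.array([x,y,191]) # top centre
    res={}
    for k,(m,u0,v0) in obs.items():
        zb=-98 if k=="scene" else -118
        P=[t+R@np.array([a,b,z]) for a in(-6,6) for b in(-9,9) for z in(0,zb)]
        I=hull(C[k],P,u0,v0); M=m[v0:v0+120,u0:u0+120].astype(np.float32)
        if k=="scene":  # ignore rows below the rim
            r=int(proj(C[k],t+R@np.array([0,0,-90]))[1]-v0); I=I[:r];M=M[:r]
        e=np.abs(I-M).sum()/M.sum(); res[k]=e; tot+=e
    return res if out else tot
if __name__=="__main__":
    best=min((minimize(cost,[445,-278,a,b,9],method="Nelder-Mead",options=dict(initial_simplex=np.array([[445,-278,a,b,9]]+[[445+4*(i==0),-278+4*(i==1),a+3*(i==2),b+3*(i==3),9+4*(i==4)] for i in range(5)]),xatol=.05,fatol=1e-3)) for a in(-5,0,5) for b in(-6,0,6)),key=lambda r:r.fun)
    p=best.x; print(p,best.fun,cost(p,True))
    R=Ro.from_euler("ZYX",[p[4],p[2],-p[3]],degrees=True).as_matrix(); print("axis",np.round(R[:,2],3),"foot",np.r_[p[:2],191]-185*R[:,2])
E
python3 fit.py
```

```text
scene [230  96  15  43 304]
top [452 239  34  10 232]
wrist [326 186  17  53 625]
[ 444.4 -277.8   -0.2   -0.3   12. ] 0.8084626197814941 {'scene': np.float32(0.3655323), 'top': np.float32(0.3179553), 'wrist': np.float32(0.124975)}
axis [-0. -0.  1.] foot [ 444.9 -276.7    6. ]
```

Run:
```python
from h import *
plan([444.7,-277.8,168],tool(9.7),step=22)
```

```text
{"dx":-0.15,"dy":0.09,"dz":0.82,"wx":0,"wy":0,"wz":-0},
{"dx":-0.15,"dy":0.09,"dz":0.82,"wx":0,"wy":0,"wz":-0},
{"dx":-0.15,"dy":0.09,"dz":0.82,"wx":0,"wy":0,"wz":-0},
{"dx":-0.15,"dy":0.09,"dz":0.82,"wx":0,"wy":0,"wz":-0},
{"dx":-0.15,"dy":0.09,"dz":0.82,"wx":0,"wy":0,"wz":-0}
--
{"dx":-0.15,"dy":0.09,"dz":0.82,"wx":0,"wy":0,"wz":-0},
{"dx":-0.15,"dy":0.09,"dz":0.82,"wx":0,"wy":0,"wz":-0},
```

Call:
step_arm --increments '[{"dx": -0.3, "dy": 0.2, "dz": 0.8, "wx": 0, "wy": 0, "wz": 0}, {"dx": -0.3, "dy": 0.2, "dz": 0.8, "wx": 0, "wy": 0, "wz": 0}, {"dx": -0.3, "dy": 0.13, "dz": 0.8, "wx": 0, "wy": 0, "wz": 0}, {"dx": -0.15, "dy": 0.1, "dz": 0.8, "wx": 0, "wy": 0, "wz": 0}, {"dx": 0, "dy": 0, "dz": 0.8, "wx": 0, "wy": 0, "wz": 0}]' --fingers 60

```text
time_s: 6.2
eef_pos: [445.3, -277.7, 210.2]
ee_rot: [0.0, 0.645, 0.764, -0.0]
force: [-0.2, -0.2, -0.3]
grip_width: 0.702
grip_force: 0.0
```

Call:
step_arm --increments '[{"dx": 0, "dy": 0, "dz": 0.86, "wx": 0, "wy": 0, "wz": 0}, {"dx": 0, "dy": 0, "dz": 0.86, "wx": 0, "wy": 0, "wz": 0}, {"dx": 0, "dy": 0, "dz": 0, "wx": 0, "wy": 0, "wz": 0}]'

```text
time_s: 6.5
eef_pos: [444.2, -276.6, 165.9]
ee_rot: [-0.002, 0.645, 0.764, 0.0]
force: [-0.7, -0.7, -0.4]
grip_width: 0.704
grip_force: 0.0
```

Call:
step_arm --increments '[{"dx": 0, "dy": 0, "dz": 0, "wx": 0, "wy": 0, "wz": 0}, {"dx": 0, "dy": 0, "dz": 0, "wx": 0, "wy": 0, "wz": 0}, {"dx": 0, "dy": 0, "dz": 0, "wx": 0, "wy": 0, "wz": 0}, {"dx": 0, "dy": 0, "dz": 0, "wx": 0, "wy": 0, "wz": 0}, {"dx": 0, "dy": 0, "dz": 0, "wx": 0, "wy": 0, "wz": 0}]' --fingers 0 --squeeze 50

```text
time_s: 7.0
eef_pos: [445.3, -278.0, 169.1]
ee_rot: [0.001, 0.645, 0.764, -0.0]
force: [-1.4, -0.3, 7.1]
grip_width: 0.134
grip_force: 49.1
```

Call:
step_arm --increments '[{"dx": 0, "dy": 0, "dz": 0, "wx": 0, "wy": 0, "wz": 0}, {"dx": 0, "dy": 0, "dz": 0, "wx": 0, "wy": 0, "wz": 0}, {"dx": 0, "dy": 0, "dz": 0, "wx": 0, "wy": 0, "wz": 0}]'

```text
time_s: 7.3
eef_pos: [445.3, -278.0, 169.1]
ee_rot: [0.001, 0.645, 0.764, -0.0]
force: [-1.3, 0.4, 6.2]
grip_width: 0.134
grip_force: 49.1
```

Call:
step_arm --increments '[{"dx": 0, "dy": 0, "dz": -0.5, "wx": 0, "wy": 0, "wz": 0}, {"dx": 0, "dy": 0, "dz": -0.8, "wx": 0, "wy": 0, "wz": 0}, {"dx": 0, "dy": 0, "dz": -1, "wx": 0, "wy": 0, "wz": 0}, {"dx": 0, "dy": 0, "dz": -1, "wx": 0, "wy": 0, "wz": 0}, {"dx": 0, "dy": 0, "dz": -0.7, "wx": 0, "wy": 0, "wz": 0}]'

```text
time_s: 7.8
eef_pos: [445.2, -277.7, 270.6]
ee_rot: [0.001, 0.645, 0.764, -0.0]
force: [-0.6, -0.0, -1.0]
grip_width: 0.133
grip_force: 48.7
```

Call:
step_arm --increments '[{"dx": 0.6, "dy": 0, "dz": -0.3, "wx": 0, "wy": 0, "wz": 0}, {"dx": 1, "dy": 0, "dz": 0, "wx": 0, "wy": 0, "wz": 0}, {"dx": 1, "dy": 0, "dz": 0, "wx": 0, "wy": 0, "wz": 0}, {"dx": 0, "dy": 0, "dz": 0, "wx": 0, "wy": 0, "wz": 0}]'

```text
time_s: 8.2
eef_pos: [433.6, -210.5, 275.7]
ee_rot: [-0.0, 0.644, 0.765, 0.0]
force: [0.9, -0.4, -0.6]
grip_width: 0.137
grip_force: 48.7
```

Run:
```python
from h import *
np.set_printoptions(precision=3,suppress=True)
c=wcap(); s=ctrl.sense(); print(s["time_s"],s["eef_pos"],s["ee_rot"],s["force"],s["grip_width"])
C=eyes.capture("scene")
a=c["frame"][100:400,170:470]; R=rot(s["ee_rot"]); tip=np.array(s["eef_pos"])+R.apply([0,0,161])
for k,x in (("w",c),("s",C)):
    for n,o in dict(tip=[0,0,161],e1=[20,0,161],e2=[-20,0,161],b1=[20,0,101],b2=[-20,0,101]).items(): print(k,n,proj(x,np.array(s["eef_pos"])+R.apply(o)))
u,v=proj(C,tip).astype(int); b=C["frame"][v-75:v+25,u-50:u+50]
cv2.imwrite("pics/grip.png",np.hstack([cv2.resize(a,(400,400)),cv2.resize(b,(400,400),interpolation=cv2.INTER_CUBIC)])); print(u-50,v-75)
```

```text
8.25 [ 433.882 -211.856  275.719] [-0.     0.644  0.765  0.   ] [-0.01   0.685 -1.025] 0.12974086217442263
w tip [319.281 191.364]
w e1 [319.332 171.994]
w e2 [319.231 210.028]
w b1 [319.527 185.285]
w b2 [319.391 232.093]
s tip [263.603 130.786]
s e1 [271.569 132.24 ]
s e2 [255.696 129.341]
s b1 [269.445 109.883]
s b2 [252.836 107.02 ]
213 55
```

View pics/grip.png

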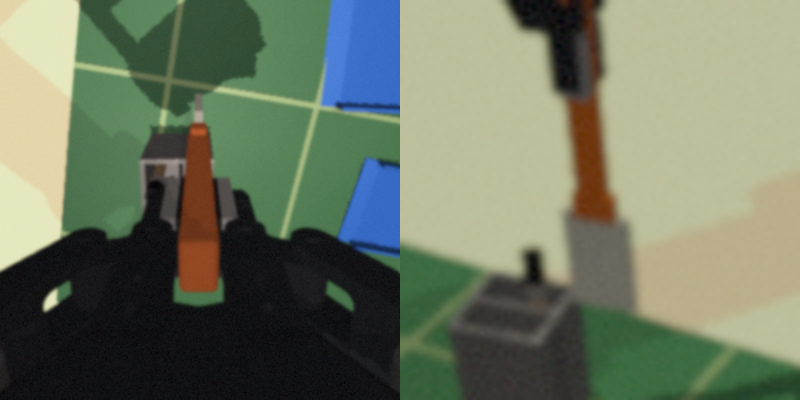

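The crop shows the scraper held straight. The blade edge lies at scene rows 130–132, cols 256–272, as predicted, so the blade edge is 161 mm below the TCP. The bone sits about 60 mm left of the tray's axis. I'll push it sideways (-y) first, then straight in.

Run:
```python
from h import *
plan([508,-12.6,215],tool(70),step=24.5)
```

```text
{"dx":0.67,"dy":0.39,"dz":0.22,"wx":-0,"wy":-0,"wz":-0.91},
{"dx":0.63,"dy":0.45,"dz":0.22,"wx":-0,"wy":-0,"wz":-0.91},
{"dx":0.59,"dy":0.51,"dz":0.22,"wx":-0,"wy":-0,"wz":-0.91},
{"dx":0.54,"dy":0.56,"dz":0.22,"wx":-0,"wy":-0,"wz":-0.91},
{"dx":0.48,"dy":0.61,"dz":0.22,"wx":-0,"wy":-0,"wz":-0.91}
--
{"dx":0.42,"dy":0.65,"dz":0.22,"wx":-0,"wy":-0,"wz":-0.91},
{"dx":0.36,"dy":0.69,"dz":0.22,"wx":-0,"wy":-0,"wz":-0.91},
{"dx":0.29,"dy":0.72,"dz":0.22,"wx":-0,"wy":-0,"wz":-0.91},
{"dx":0.22,"dy":0.74,"dz":0.22,"wx":-0,"wy":-0,"wz":-0.91},
{"dx":0.15,"dy":0.76,"dz":0.22,"wx":-0,"wy":-0,"wz":-0.91}
--
{"dx":0.07,"dy":0.77,"dz":0.22,"wx":-0,"wy":-0,"wz":-0.91},
```

Call:
step_arm --increments '[{"dx": 0.67, "dy": 0.39, "dz": 0.22, "wx": 0, "wy": 0, "wz": -0.91}, {"dx": 0.63, "dy": 0.45, "dz": 0.22, "wx": 0, "wy": 0, "wz": -0.91}, {"dx": 0.59, "dy": 0.51, "dz": 0.22, "wx": 0, "wy": 0, "wz": -0.91}, {"dx": 0.54, "dy": 0.56, "dz": 0.22, "wx": 0, "wy": 0, "wz": -0.91}, {"dx": 0.48, "dy": 0.61, "dz": 0.22, "wx": 0, "wy": 0, "wz": -0.91}]'

```text
time_s: 8.8
eef_pos: [468.1, -122.2, 247.6]
ee_rot: [-0.0, 0.445, 0.895, -0.0]
force: [-0.3, -0.2, -0.8]
grip_width: 0.132
grip_force: 48.7
```

Call:
step_arm --increments '[{"dx": 0.42, "dy": 0.65, "dz": 0.22, "wx": 0, "wy": 0, "wz": -0.91}, {"dx": 0.36, "dy": 0.69, "dz": 0.22, "wx": 0, "wy": 0, "wz": -0.91}, {"dx": 0.29, "dy": 0.72, "dz": 0.22, "wx": 0, "wy": 0, "wz": -0.91}, {"dx": 0.22, "dy": 0.74, "dz": 0.22, "wx": 0, "wy": 0, "wz": -0.91}, {"dx": 0.15, "dy": 0.76, "dz": 0.22, "wx": 0, "wy": 0, "wz": -0.91}]'

```text
time_s: 9.3
eef_pos: [501.6, -31.2, 220.0]
ee_rot: [-0.0, 0.221, 0.975, -0.0]
force: [0.6, -0.8, -0.6]
grip_width: 0.135
grip_force: 48.7
```

Call:
step_arm --increments '[{"dx": 0.07, "dy": 0.77, "dz": 0.22, "wx": 0, "wy": 0, "wz": -0.91}, {"dx": 0, "dy": 0, "dz": 0, "wx": 0, "wy": 0, "wz": 0}, {"dx": 0, "dy": 0, "dz": 0, "wx": 0, "wy": 0, "wz": 0}]'

```text
time_s: 9.6
eef_pos: [508.0, -13.9, 214.9]
ee_rot: [-0.0, 0.177, 0.984, -0.0]
force: [0.9, 0.0, -0.4]
grip_width: 0.134
grip_force: 48.8
```

```bash
cat > bone.py <<'E'
from h import *
import sys
np.set_printoptions(precision=1,suppress=True)
s=ctrl.sense(); print(s["time_s"],s["eef_pos"],s["ee_rot"],s["force"])
f=[]
for cam in ["top","wrist","scene"]:
    c=wcap() if cam=="wrist" else eyes.capture(cam); f.append(c)
    for d in eyes.landmark_of(cam,"bone")[:1]: print(cam,"lm",round(d["p"],2),w(0,c,d["point"]))
    for d in eyes.cut_out(cam,"bone")[:1]:
        p=cv2.findNonZero(d["mask"].astype(np.uint8)); r=cv2.minAreaRect(p)
        W=np.array([at(c,*q,12)[:2] for q in p[:,0]]); m=W.mean(0); u,S,v=np.linalg.svd(W-m,full_matrices=False); a=(W-m)@v.T
        print(cam,round(d["p"],2),"ctr",m,"axis deg",np.degrees(np.arctan2(v[0,1],v[0,0])),"ext",a.min(0),a.max(0),"xy range",W.min(0),W.max(0))
if len(sys.argv)>1:
    u,v=proj(f[0],[560,-80,10]).astype(int); a=f[0]["frame"][v-60:v+60,u-60:u+60]
    cv2.imwrite(sys.argv[1],np.hstack([cv2.resize(a,(400,400),interpolation=cv2.INTER_CUBIC),cv2.resize(f[1]["frame"][100:400,170:470],(400,400))]))
E
python3 bone.py; python3 -c "
from h import *
plan([508,-12.6,165],tool(70))"
```

```text
9.6 [508.  -13.9 214.9] [-0.   0.2  1.  -0. ] [ 0.9  0.  -0.4]
top 0.63 ctr [630.7 158.9] axis deg 143.70589213634975 ext [-93.  -74.4] [85.6 58.2] xy range [552.9  66.8] [695.4 216.3]
wrist 0.63 ctr [ 423.8 -323.7] axis deg -85.76636160560464 ext [-80.1 -41.3] [90.3 51.8] xy range [ 373.2 -415.8] [ 468.7 -241.6]
scene lm 0.56 [499.4 -53.    2.9]
scene 0.66 ctr [497.7 -49.7] axis deg 1.4484124695116427 ext [-33.9 -17.4] [33.8 23.6] xy range [464.1 -67.6] [531.5 -26.3]
{"dx":0.01,"dy":0.01,"dz":0.67,"wx":-0,"wy":0,"wz":-0.02},
{"dx":0.01,"dy":0.01,"dz":0.67,"wx":-0,"wy":0,"wz":-0.02},
{"dx":0.01,"dy":0.01,"dz":0.67,"wx":-0,"wy":0,"wz":-0.02},
```

Call:
step_arm --increments '[{"dx": 0, "dy": 0, "dz": 0.67, "wx": 0, "wy": 0, "wz": 0}, {"dx": 0, "dy": 0, "dz": 0.67, "wx": 0, "wy": 0, "wz": 0}, {"dx": 0, "dy": 0, "dz": 0.66, "wx": 0, "wy": 0, "wz": 0}, {"dx": 0, "dy": 0, "dz": 0, "wx": 0, "wy": 0, "wz": 0}]'

```text
time_s: 10.45
eef_pos: [507.7, -13.5, 164.0]
ee_rot: [-0.001, 0.176, 0.984, 0.0]
force: [-0.8, -0.1, 0.3]
grip_width: 0.137
grip_force: 48.8
```

Call:
step_arm --increments '[{"dx": -0.09, "dy": -0.39, "dz": 0, "wx": 0, "wy": 0, "wz": 0}, {"dx": -0.09, "dy": -0.39, "dz": 0, "wx": 0, "wy": 0, "wz": 0}, {"dx": -0.09, "dy": -0.39, "dz": 0, "wx": 0, "wy": 0, "wz": 0}, {"dx": -0.09, "dy": -0.39, "dz": 0, "wx": 0, "wy": 0, "wz": 0}, {"dx": 0, "dy": 0, "dz": 0, "wx": 0, "wy": 0, "wz": 0}]'

```text
time_s: 10.95
eef_pos: [502.9, -54.6, 165.2]
ee_rot: [0.0, 0.177, 0.984, -0.0]
force: [0.6, 0.2, -0.3]
grip_width: 0.131
grip_force: 48.8
```

```bash
python3 bone.py pics/b1.png
```

```text
10.95 [502.9 -54.6 165.2] [ 0.   0.2  1.  -0. ] [ 0.6  0.2 -0.3]
top lm 0.67 [402.4 313.2   3.4]
top 0.64 ctr [644.2 148.6] axis deg -143.1668405718243 ext [-25.9 -14.5] [20.6 14.7] xy range [623.9 128.3] [666.3 166.7]
wrist lm 0.9 [496.6 -75.    3.2]
wrist 0.75 ctr [493.6 -75.9] axis deg -7.732086468082568 ext [-24.2 -20.6] [33.7 21.2] xy range [469.  -95.5] [527.4 -53.9]
scene lm 0.51 [493.7 -80.8   5.2]
scene 0.6 ctr [507.6 -79.2] axis deg 22.308796950577772 ext [-38.3 -11.4] [22.8 11. ] xy range [471.7 -93.6] [530.3 -63.2]
```

View pics/b1.png

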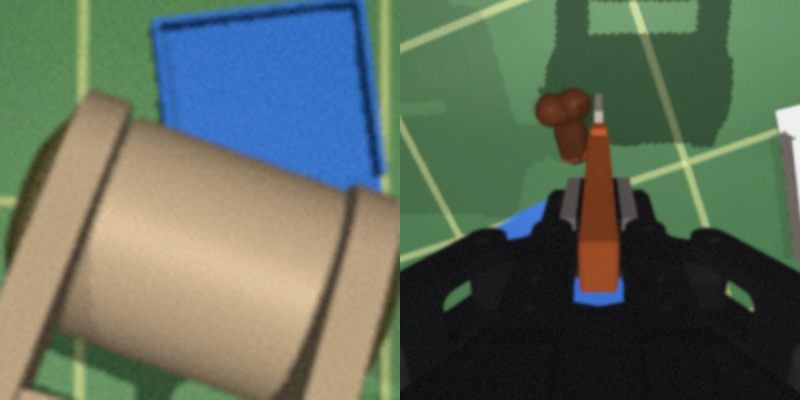

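The wrist crop shows the bone against the blade, still upright and flat, at about (495,-76) with heading -8°. The push is tracking, so I'll continue.

Call:
step_arm --increments '[{"dx": -0.09, "dy": -0.39, "dz": 0, "wx": 0, "wy": 0, "wz": 0}, {"dx": -0.09, "dy": -0.39, "dz": 0, "wx": 0, "wy": 0, "wz": 0}, {"dx": -0.09, "dy": -0.39, "dz": 0, "wx": 0, "wy": 0, "wz": 0}, {"dx": -0.09, "dy": -0.39, "dz": 0, "wx": 0, "wy": 0, "wz": 0}, {"dx": -0.09, "dy": -0.39, "dz": 0, "wx": 0, "wy": 0, "wz": 0}]'

```text
time_s: 11.9
eef_pos: [496.4, -103.9, 165.1]
ee_rot: [0.0, 0.176, 0.984, -0.0]
force: [1.2, 0.5, -0.9]
grip_width: 0.135
grip_force: 48.8
```

Call:
step_arm --increments '[{"dx": 0, "dy": 0, "dz": 0, "wx": 0, "wy": 0, "wz": 0}, {"dx": 0.1, "dy": 0.4, "dz": 0, "wx": 0, "wy": 0, "wz": 0}, {"dx": 0.1, "dy": 0.4, "dz": 0, "wx": 0, "wy": 0, "wz": 0}, {"dx": 0, "dy": 0, "dz": 0, "wx": 0, "wy": 0, "wz": 0}]'

```text
time_s: 12.3
eef_pos: [498.9, -80.5, 165.1]
ee_rot: [-0.0, 0.175, 0.985, 0.0]
force: [-0.7, -0.3, -0.6]
grip_width: 0.134
grip_force: 48.9
```

```bash
python3 bone.py
```

```text
12.3 [498.9 -80.5 165.1] [-0.   0.2  1.   0. ] [-0.7 -0.3 -0.6]
wrist lm 0.75 [ 489.5 -123.5    3.3]
wrist 0.58 ctr [ 488.  -125.4] axis deg -6.104011172869014 ext [-24.6 -21.1] [33.1 21.6] xy range [ 462.8 -145.8] [ 521.1 -103.1]
scene lm 0.8 [ 489.8 -125.6    6.4]
scene 0.62 ctr [ 490.  -127.1] axis deg 13.76229562608587 ext [-33.9 -15.1] [31.3 16.9] xy range [ 457.2 -145.6] [ 520.9 -110.6]
```

The bone is now at (490,-124), heading -6°, lined up with the tray's centre. I'll lift, come round behind it, and push along +x.

Run:
```python
from h import *
s=ctrl.sense()
plan([498.9,-80.5,215],rot(s["ee_rot"]))
print("rot"); plan([438,-123,215],tool(0),p0=[498.9,-80.5,215],R0=rot(s["ee_rot"]))
```

```text
{"dx":0.01,"dy":0.02,"dz":-0.67,"wx":0,"wy":0,"wz":0},
{"dx":0.01,"dy":0.02,"dz":-0.67,"wx":0,"wy":0,"wz":0},
{"dx":0.01,"dy":0.02,"dz":-0.67,"wx":0,"wy":0,"wz":0},

rot
{"dx":0.14,"dy":-0.2,"dz":-0,"wx":0,"wy":0,"wz":0.97},
{"dx":0.12,"dy":-0.22,"dz":-0,"wx":0,"wy":0,"wz":0.97},
{"dx":0.1,"dy":-0.23,"dz":-0,"wx":0,"wy":0,"wz":0.97},
{"dx":0.07,"dy":-0.24,"dz":-0,"wx":0,"wy":0,"wz":0.97},
{"dx":0.05,"dy":-0.24,"dz":-0,"wx":0,"wy":0,"wz":0.97}
--
{"dx":0.02,"dy":-0.25,"dz":-0,"wx":0,"wy":0,"wz":0.97},
{"dx":-0,"dy":-0.25,"dz":-0,"wx":0,"wy":0,"wz":0.97},
{"dx":-0.03,"dy":-0.25,"dz":-0,"wx":0,"wy":0,"wz":0.97},
{"dx":-0.05,"dy":-0.24,"dz":-0,"wx":0,"wy":0,"wz":0.97},
{"dx":-0.07,"dy":-0.24,"dz":-0,"wx":0,"wy":0,"wz":0.97}
--
{"dx":-0.1,"dy":-0.23,"dz":-0,"wx":0,"wy":0,"wz":0.97},
{"dx":-0.12,"dy":-0.22,"dz":-0,"wx":0,"wy":0,"wz":0.97},
```

Call:
step_arm --increments '[{"dx": 0, "dy": 0, "dz": -0.67, "wx": 0, "wy": 0, "wz": 0}, {"dx": 0, "dy": 0, "dz": -0.67, "wx": 0, "wy": 0, "wz": 0}, {"dx": 0, "dy": 0, "dz": -0.67, "wx": 0, "wy": 0, "wz": 0}, {"dx": 0.14, "dy": -0.2, "dz": 0, "wx": 0, "wy": 0, "wz": 0.97}, {"dx": 0.12, "dy": -0.22, "dz": 0, "wx": 0, "wy": 0, "wz": 0.97}]'

```text
time_s: 13.25
eef_pos: [488.7, -89.6, 215.7]
ee_rot: [0.0, 0.277, 0.961, -0.0]
force: [0.4, -0.3, -0.6]
grip_width: 0.135
grip_force: 48.9
```

Call:
step_arm --increments '[{"dx": 0.1, "dy": -0.23, "dz": 0, "wx": 0, "wy": 0, "wz": 0.97}, {"dx": 0.07, "dy": -0.24, "dz": 0, "wx": 0, "wy": 0, "wz": 0.97}, {"dx": 0.05, "dy": -0.24, "dz": 0, "wx": 0, "wy": 0, "wz": 0.97}, {"dx": 0.02, "dy": -0.25, "dz": 0, "wx": 0, "wy": 0, "wz": 0.97}, {"dx": 0, "dy": -0.25, "dz": 0, "wx": 0, "wy": 0, "wz": 0.97}]'

```text
time_s: 13.75
eef_pos: [463.0, -107.6, 215.3]
ee_rot: [-0.0, 0.51, 0.86, -0.0]
force: [0.1, -0.2, 0.6]
grip_width: 0.135
grip_force: 48.9
```

Call:
step_arm --increments '[{"dx": -0.03, "dy": -0.25, "dz": 0, "wx": 0, "wy": 0, "wz": 0.97}, {"dx": -0.05, "dy": -0.24, "dz": 0, "wx": 0, "wy": 0, "wz": 0.97}, {"dx": -0.07, "dy": -0.24, "dz": 0, "wx": 0, "wy": 0, "wz": 0.97}, {"dx": -0.1, "dy": -0.23, "dz": 0, "wx": 0, "wy": 0, "wz": 0.97}, {"dx": -0.12, "dy": -0.22, "dz": 0, "wx": 0, "wy": 0, "wz": 0.97}]'

```text
time_s: 14.25
eef_pos: [437.3, -125.4, 215.3]
ee_rot: [0.0, 0.709, 0.705, -0.0]
force: [0.3, 0.6, -0.8]
grip_width: 0.133
grip_force: 48.9
```

Call:
step_arm --increments '[{"dx": 0, "dy": 0, "dz": 0, "wx": 0, "wy": 0, "wz": 0}, {"dx": 0, "dy": 0, "dz": 0, "wx": 0, "wy": 0, "wz": 0}]'

```text
time_s: 14.45
eef_pos: [437.7, -125.2, 215.4]
ee_rot: [0.0, 0.707, 0.707, 0.0]
force: [0.1, 0.5, -0.0]
grip_width: 0.135
grip_force: 48.8
```

```bash
python3 bone.py; python3 -c "
from h import *
plan([438,-122.5,169],tool(0))"
```

```text
14.45 [ 437.7 -125.2  215.4] [0.  0.7 0.7 0. ] [ 0.1  0.5 -0. ]
top lm 0.44 [ 491.6 -127.3    1.8]
top 0.66 ctr [ 504.2 -119.3] axis deg 147.4902807938639 ext [-19.7  -9.3] [29.7  8.2] xy range [ 478.8 -133.9] [ 520.4 -103.7]
wrist lm 0.7 [ 487.3 -127.1    4.5]
wrist 0.86 ctr [ 488.3 -125. ] axis deg -6.059916120043229 ext [-25.1 -20.2] [32.2 20.9] xy range [ 462.3 -144.2] [ 520.  -103.8]
scene lm 0.64 [ 486.9 -125.1    2.5]
scene 0.73 ctr [ 487.5 -124.3] axis deg 2.816572299113977 ext [-32.8 -20.4] [35.5 23.1] xy range [ 455.1 -145.6] [ 523.  -101.6]
{"dx":0.05,"dy":0.01,"dz":0.93,"wx":-0,"wy":0,"wz":-0.01},
{"dx":0.05,"dy":0.01,"dz":0.93,"wx":-0,"wy":0,"wz":-0.01},
```

Call:
step_arm --increments '[{"dx": 0.05, "dy": 0, "dz": 0.93, "wx": 0, "wy": 0, "wz": 0}, {"dx": 0, "dy": 0, "dz": 0.93, "wx": 0, "wy": 0, "wz": 0}, {"dx": 0, "dy": 0.4, "dz": 0, "wx": 0, "wy": 0, "wz": 0}, {"dx": 0, "dy": 0.4, "dz": 0, "wx": 0, "wy": 0, "wz": 0}, {"dx": 0, "dy": 0.4, "dz": 0, "wx": 0, "wy": 0, "wz": 0}]'

```text
time_s: 15.4
eef_pos: [469.2, -124.3, 170.0]
ee_rot: [0.001, 0.708, 0.706, 0.0]
force: [-0.6, 0.2, -0.9]
grip_width: 0.137
grip_force: 48.9
```

Call:
step_arm --increments '[{"dx": 0, "dy": 0.4, "dz": 0, "wx": 0, "wy": 0, "wz": 0}, {"dx": 0, "dy": 0.4, "dz": 0, "wx": 0, "wy": 0, "wz": 0}, {"dx": 0, "dy": 0.4, "dz": 0, "wx": 0, "wy": 0, "wz": 0}, {"dx": 0, "dy": 0.4, "dz": 0, "wx": 0, "wy": 0, "wz": 0}, {"dx": 0, "dy": 0, "dz": 0, "wx": 0, "wy": 0, "wz": 0}]'

```text
time_s: 15.9
eef_pos: [508.7, -124.1, 168.7]
ee_rot: [0.0, 0.708, 0.706, 0.0]
force: [-0.4, -0.4, -0.4]
grip_width: 0.131
grip_force: 48.9
```

```bash
python3 bone.py
```

```text
15.9 [ 508.7 -124.1  168.7] [0.  0.7 0.7 0. ] [-0.4 -0.4 -0.4]
wrist lm 0.66 [ 537.5 -122.4    1.8]
wrist 0.57 ctr [ 538. -123.] axis deg -1.082725357878568 ext [-25.9 -20. ] [32.  21.5] xy range [ 512.2 -144.2] [ 569.9 -102.9]
scene lm 0.79 [ 537.8 -125.3    5.6]
scene 0.5 ctr [ 535.6 -122.6] axis deg 6.9562865252608095 ext [-30.2 -20.7] [34.2 22.8] xy range [ 506.9 -145.6] [ 569.4 -100.9]
```

Call:
step_arm --increments '[{"dx": 0, "dy": 0.4, "dz": -0.05, "wx": 0, "wy": 0, "wz": 0}, {"dx": 0, "dy": 0.4, "dz": 0, "wx": 0, "wy": 0, "wz": 0}, {"dx": 0, "dy": 0.4, "dz": 0, "wx": 0, "wy": 0, "wz": 0}, {"dx": 0, "dy": 0.4, "dz": 0, "wx": 0, "wy": 0, "wz": 0}, {"dx": 0, "dy": 0.4, "dz": 0, "wx": 0, "wy": 0, "wz": 0}]'

```text
time_s: 16.85
eef_pos: [557.8, -124.2, 170.0]
ee_rot: [-0.0, 0.708, 0.706, -0.0]
force: [-0.4, -0.3, -0.4]
grip_width: 0.137
grip_force: 48.9
```

Call:
step_arm --increments '[{"dx": 0, "dy": 0.4, "dz": 0, "wx": 0, "wy": 0, "wz": 0}, {"dx": 0, "dy": 0.4, "dz": 0, "wx": 0, "wy": 0, "wz": 0}, {"dx": 0, "dy": 0.4, "dz": 0, "wx": 0, "wy": 0, "wz": 0}, {"dx": 0, "dy": 0.3, "dz": 0, "wx": 0, "wy": 0, "wz": 0}, {"dx": 0, "dy": 0, "dz": 0, "wx": 0, "wy": 0, "wz": 0}]'

```text
time_s: 17.35
eef_pos: [595.5, -124.3, 169.9]
ee_rot: [0.0, 0.708, 0.706, 0.0]
force: [-0.2, -0.5, -1.4]
grip_width: 0.135
grip_force: 48.9
```

```bash
python3 bone.py pics/b2.png
```

```text
17.35 [ 595.5 -124.3  169.9] [0.  0.7 0.7 0. ] [-0.2 -0.5 -1.4]
top lm 0.57 [ 625.6 -126.1    4.7]
top 0.44 ctr [ 625.  -114.3] axis deg -166.14858948381323 ext [-16.   -7.3] [12.3  9.6] xy range [ 614.4 -122.8] [ 640.9 -105.3]
wrist lm 0.86 [ 622.8 -124.     4.4]
wrist 0.92 ctr [ 624.7 -124. ] axis deg 0.0037289684611913217 ext [-25.  -20.6] [31.8 22. ] xy range [ 599.7 -146. ] [ 656.5 -103.4]
scene lm 0.8 [ 626.2 -125.2    6.8]
scene 0.67 ctr [ 620.2 -123.5] axis deg 7.422165885379792 ext [-28.7 -19.9] [35.5 22.1] xy range [ 591.3 -145.7] [ 655.3 -103. ]
```

View pics/b2.png

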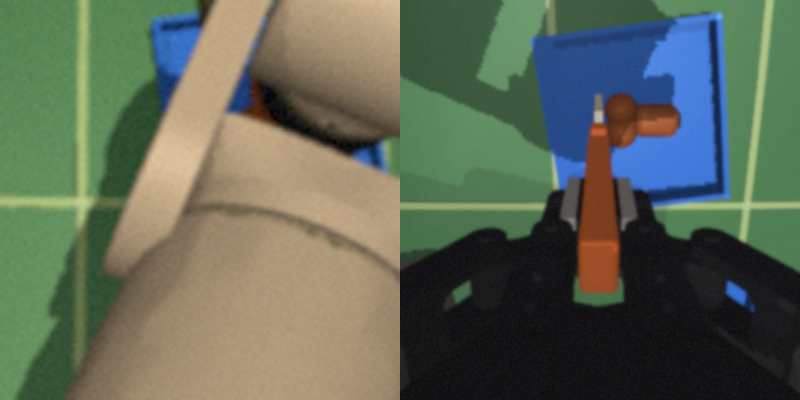

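The bone lies flat on the tray floor. In the wrist crop it is at (640,120), its rear edge about 25 mm past the floor's front edge. Now back off, lift, and return to the pot.

Run:
```python
from h import *
plan([570,-124.3,285],tool(0),p0=[570,-124.3,169.9],R0=tool(0))
plan([443.5,-280.5,285],tool(9.7),p0=[570,-124.3,285],R0=tool(0),step=24.5)
```

```text
{"dx":0,"dy":0,"dz":-0.92,"wx":0,"wy":0,"wz":0},
{"dx":0,"dy":0,"dz":-0.92,"wx":0,"wy":0,"wz":0},
{"dx":0,"dy":0,"dz":-0.92,"wx":0,"wy":0,"wz":0},
{"dx":0,"dy":0,"dz":-0.92,"wx":0,"wy":0,"wz":0},
{"dx":0,"dy":0,"dz":-0.92,"wx":0,"wy":0,"wz":0}
--

{"dx":-0.69,"dy":-0.56,"dz":0,"wx":0,"wy":0,"wz":-0.18},
{"dx":-0.68,"dy":-0.58,"dz":0,"wx":0,"wy":0,"wz":-0.18},
{"dx":-0.67,"dy":-0.59,"dz":0,"wx":0,"wy":0,"wz":-0.18},
{"dx":-0.66,"dy":-0.6,"dz":0,"wx":0,"wy":0,"wz":-0.18},
{"dx":-0.65,"dy":-0.61,"dz":0,"wx":0,"wy":0,"wz":-0.18}
--
{"dx":-0.64,"dy":-0.63,"dz":0,"wx":0,"wy":0,"wz":-0.18},
{"dx":-0.63,"dy":-0.64,"dz":0,"wx":0,"wy":0,"wz":-0.18},
{"dx":-0.61,"dy":-0.65,"dz":0,"wx":0,"wy":0,"wz":-0.18},
{"dx":-0.6,"dy":-0.66,"dz":0,"wx":0,"wy":0,"wz":-0.18},
```

Call:
step_arm --increments '[{"dx": 0, "dy": -0.5, "dz": 0, "wx": 0, "wy": 0, "wz": 0}, {"dx": 0, "dy": -0.52, "dz": 0, "wx": 0, "wy": 0, "wz": 0}, {"dx": 0, "dy": 0, "dz": -0.92, "wx": 0, "wy": 0, "wz": 0}, {"dx": 0, "dy": 0, "dz": -0.92, "wx": 0, "wy": 0, "wz": 0}, {"dx": 0, "dy": 0, "dz": -0.92, "wx": 0, "wy": 0, "wz": 0}]'

```text
time_s: 18.3
eef_pos: [569.4, -124.2, 240.0]
ee_rot: [-0.0, 0.708, 0.706, -0.0]
force: [1.2, 0.5, 0.4]
grip_width: 0.138
grip_force: 49.0
```

Call:
step_arm --increments '[{"dx": 0, "dy": 0, "dz": -0.92, "wx": 0, "wy": 0, "wz": 0}, {"dx": 0, "dy": 0, "dz": -0.92, "wx": 0, "wy": 0, "wz": 0}, {"dx": -0.69, "dy": -0.56, "dz": 0, "wx": 0, "wy": 0, "wz": -0.18}, {"dx": -0.68, "dy": -0.58, "dz": 0, "wx": 0, "wy": 0, "wz": -0.18}, {"dx": -0.67, "dy": -0.59, "dz": 0, "wx": 0, "wy": 0, "wz": -0.18}]'

```text
time_s: 18.8
eef_pos: [526.6, -176.4, 285.2]
ee_rot: [0.0, 0.687, 0.726, 0.0]
force: [-0.2, -0.1, -0.9]
grip_width: 0.133
grip_force: 49.1
```

Call:
step_arm --increments '[{"dx": -0.66, "dy": -0.6, "dz": 0, "wx": 0, "wy": 0, "wz": -0.18}, {"dx": -0.65, "dy": -0.61, "dz": 0, "wx": 0, "wy": 0, "wz": -0.18}, {"dx": -0.64, "dy": -0.63, "dz": 0, "wx": 0, "wy": 0, "wz": -0.18}, {"dx": -0.63, "dy": -0.64, "dz": 0, "wx": 0, "wy": 0, "wz": -0.18}, {"dx": -0.61, "dy": -0.65, "dz": 0, "wx": 0, "wy": 0, "wz": -0.18}]'

```text
time_s: 19.3
eef_pos: [455.8, -263.2, 285.1]
ee_rot: [0.0, 0.652, 0.758, -0.0]
force: [0.6, 0.4, -0.2]
grip_width: 0.131
grip_force: 49.1
```

Call:
step_arm --increments '[{"dx": -0.6, "dy": -0.66, "dz": 0, "wx": 0, "wy": 0, "wz": -0.18}, {"dx": 0, "dy": 0, "dz": 0, "wx": 0, "wy": 0, "wz": 0}, {"dx": 0, "dy": 0, "dz": 0, "wx": 0, "wy": 0, "wz": 0}]'

```text
time_s: 19.6
eef_pos: [442.5, -279.7, 285.1]
ee_rot: [0.0, 0.646, 0.763, 0.0]
force: [-0.4, -0.2, -0.9]
grip_width: 0.135
grip_force: 49.0
```

Run:
```python
from h import *
np.set_printoptions(precision=1,suppress=True)
c=wcap(); s=ctrl.sense(); print(s["time_s"],s["eef_pos"],s["ee_rot"]); R=rot(s["ee_rot"]); p=np.array(s["eef_pos"])
for n in ["pot","scraper_slot","brush"]:
    for d in eyes.landmark_of("wrist",n)[:1]: print(n,round(d["p"],2),w(0,c,d["point"]))
C=eyes.capture("scene")
f=c["frame"].copy()
a=cv2.resize(f[100:300,220:420],(400,400),interpolation=cv2.INTER_CUBIC)
for o in ([20,0,161],[-20,0,161]): print("edge",proj(c,p+R.apply(o)),proj(C,p+R.apply(o)))
for z in (87,): print("slot ctr", proj(c,[442.1,-282.7,z]),proj(C,[442.1,-282.7,z]))
b=cv2.resize(C["frame"][70:180,190:300],(400,400),interpolation=cv2.INTER_CUBIC)
cv2.imwrite("pics/ins.png",np.hstack([a,b]))
plan([443.5,-280.5,181],tool(9.8))
```

```text
19.65 [ 442.7 -279.4  285.1] [0.  0.6 0.8 0. ]
pot 0.97 [ 429.3 -284.7    3.3]
scraper_slot 0.72 [ 441.6 -280.9    9.4]
brush 0.72 [ 407.4 -280.2    7. ]
edge [319.6 170.1] [244.6 123.4]
edge [319.5 208.3] [229.1 120.5]
slot ctr [318.3 184.6] [238.  134.4]
{"dx":-0.01,"dy":0,"dz":0.83,"wx":0,"wy":-0,"wz":-0.01},
{"dx":-0.01,"dy":0,"dz":0.83,"wx":0,"wy":-0,"wz":-0.01},
{"dx":-0.01,"dy":0,"dz":0.83,"wx":0,"wy":-0,"wz":-0.01},
{"dx":-0.01,"dy":0,"dz":0.83,"wx":0,"wy":-0,"wz":-0.01},
{"dx":-0.01,"dy":0,"dz":0.83,"wx":0,"wy":-0,"wz":-0.01}
--
```

View pics/ins.png

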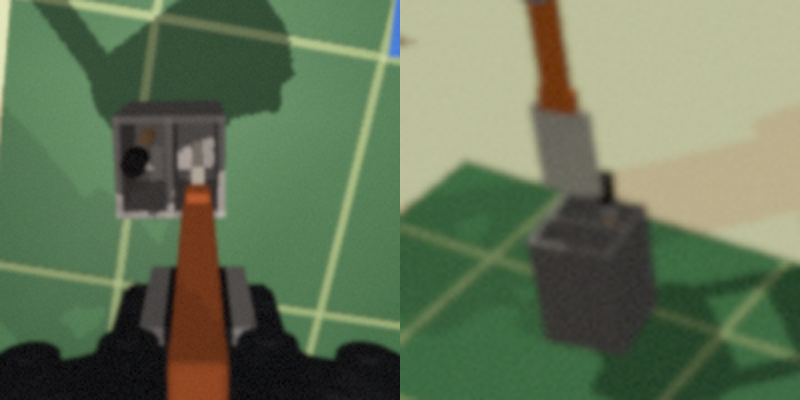

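The wrist crop shows the blade at col 197, centred over the scraper's slot (cols 172–222), with the brush in the other slot. I'll lower it.

Call:
step_arm --increments '[{"dx": 0, "dy": 0, "dz": 0.7, "wx": 0, "wy": 0, "wz": 0}, {"dx": 0, "dy": 0, "dz": 0.7, "wx": 0, "wy": 0, "wz": 0}, {"dx": 0, "dy": 0, "dz": 0.7, "wx": 0, "wy": 0, "wz": 0}, {"dx": 0, "dy": 0, "dz": 0.7, "wx": 0, "wy": 0, "wz": 0}]'

```text
time_s: 20.25
eef_pos: [442.7, -279.4, 214.4]
ee_rot: [0.0, 0.645, 0.764, 0.0]
force: [-0.5, -0.2, -0.5]
grip_width: 0.137
grip_force: 49.1
```

Call:
step_arm --increments '[{"dx": 0, "dy": 0, "dz": 0.7, "wx": 0, "wy": 0, "wz": 0}, {"dx": 0, "dy": 0, "dz": 0.5, "wx": 0, "wy": 0, "wz": 0}, {"dx": 0, "dy": 0, "dz": 0.3, "wx": 0, "wy": 0, "wz": 0}, {"dx": 0, "dy": 0, "dz": 0.2, "wx": 0, "wy": 0, "wz": 0}, {"dx": 0, "dy": 0, "dz": 0, "wx": 0, "wy": 0, "wz": 0}]'

```text
time_s: 20.75
eef_pos: [442.5, -279.8, 172.4]
ee_rot: [-0.0, 0.646, 0.764, -0.0]
force: [0.0, -1.0, 0.0]
grip_width: 0.133
grip_force: 49.1
```

Call:
step_arm --increments '[{"dx": 0, "dy": 0, "dz": 0.08, "wx": 0, "wy": 0, "wz": 0}, {"dx": 0, "dy": 0, "dz": 0.04, "wx": 0, "wy": 0, "wz": 0}, {"dx": 0, "dy": 0, "dz": 0, "wx": 0, "wy": 0, "wz": 0}]'

```text
time_s: 21.05
eef_pos: [442.5, -279.9, 169.7]
ee_rot: [0.0, 0.646, 0.764, -0.0]
force: [-0.5, -0.1, -0.3]
grip_width: 0.133
grip_force: 49.1
```

Call:
step_arm --increments '[{"dx": 0, "dy": 0, "dz": 0, "wx": 0, "wy": 0, "wz": 0}, {"dx": 0, "dy": 0, "dz": 0, "wx": 0, "wy": 0, "wz": 0}, {"dx": 0, "dy": 0, "dz": 0, "wx": 0, "wy": 0, "wz": 0}, {"dx": 0, "dy": 0, "dz": 0, "wx": 0, "wy": 0, "wz": 0}, {"dx": 0, "dy": 0, "dz": 0, "wx": 0, "wy": 0, "wz": 0}]' --fingers 70

```text
time_s: 21.55
eef_pos: [442.4, -279.8, 169.6]
ee_rot: [0.0, 0.646, 0.764, -0.0]
force: [-0.0, 0.6, -0.7]
grip_width: 0.819
grip_force: 0.0
```

Call:
step_arm --increments '[{"dx": 0, "dy": 0, "dz": 0, "wx": 0, "wy": 0, "wz": 0}, {"dx": 0, "dy": 0, "dz": -0.5, "wx": 0, "wy": 0, "wz": 0}, {"dx": 0, "dy": 0, "dz": -0.9, "wx": 0, "wy": 0, "wz": 0}, {"dx": 0, "dy": 0, "dz": -0.9, "wx": 0, "wy": 0, "wz": 0}, {"dx": 0, "dy": 0, "dz": -0.9, "wx": 0, "wy": 0, "wz": 0}]'

```text
time_s: 22.05
eef_pos: [442.4, -279.8, 251.4]
ee_rot: [0.0, 0.646, 0.764, -0.0]
force: [-0.4, 0.5, 0.3]
grip_width: 0.819
grip_force: 0.0
```

Call:
step_arm --increments '[{"dx": 0, "dy": 0, "dz": -0.9, "wx": 0, "wy": 0, "wz": 0}, {"dx": 0, "dy": 0, "dz": -0.9, "wx": 0, "wy": 0, "wz": 0}, {"dx": 1, "dy": 0, "dz": 0, "wx": 0, "wy": 0, "wz": 0}, {"dx": 1, "dy": 0, "dz": 0, "wx": 0, "wy": 0, "wz": 0}, {"dx": 0, "dy": 0, "dz": 0, "wx": 0, "wy": 0, "wz": 0}]'

```text
time_s: 22.55
eef_pos: [433.9, -228.6, 296.0]
ee_rot: [0.001, 0.645, 0.764, 0.0]
force: [-0.0, -0.4, -0.6]
grip_width: 0.817
grip_force: 0.0
```

```bash
python3 bone.py
python3 - <<'E'
from h import *
C=eyes.capture("scene"); f=C["frame"]; t=eyes.capture("top")["frame"]
a=cv2.resize(f[70:310,150:510],(720,480))[:, :]; 
im=np.zeros((600,800,3),np.uint8); im[:480,:720]=a
cv2.imwrite("pics/end.png",im[:480,:720])
E
```

```text
22.55 [ 433.9 -228.6  296. ] [0.  0.6 0.8 0. ] [-0.  -0.4 -0.6]
top lm 0.83 [ 629.7 -126.1    4.2]
top 0.62 ctr [ 626.8 -122.6] axis deg 179.15993192821338 ext [-31.9 -19.4] [25.8 20.1] xy range [ 601.2 -142.4] [ 658.7 -103.2]
wrist lm 0.56 [ 625.  -124.2    4.5]
wrist 0.67 ctr [ 625.  -122.3] axis deg 1.8690343177430315 ext [-26.2 -21.9] [33.8 21. ] xy range [ 599.1 -143.7] [ 658.8 -100.8]
scene lm 0.74 [ 625.3 -124.6    5.5]
scene 0.69 ctr [ 620.  -124.4] axis deg 13.200885739873229 ext [-29.7 -18.3] [34.9 20.8] xy range [ 592.  -147.3] [ 653.4 -105.4]
```

View pics/end.png

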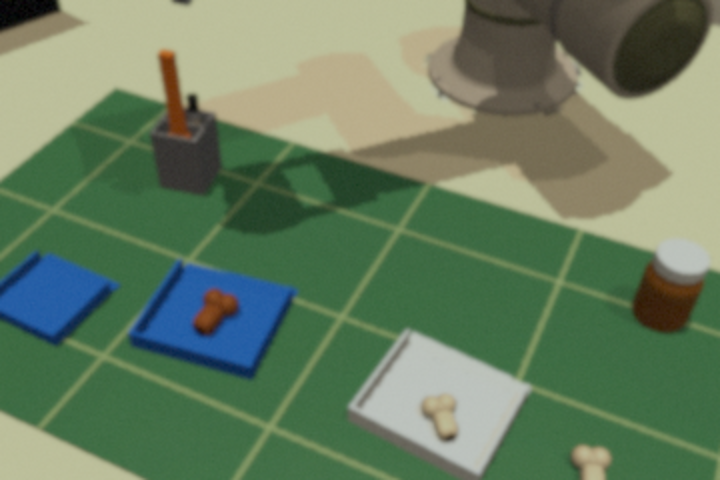

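The final picture shows the bone in the larger blue tray at (215,310). The scraper is standing in its slot at (175,95), the brush is beside it, and the other things haven't moved. I'll hand it in.

```bash
python3 -c "
from rig import finish_job
print(finish_job())"
```

```text
the job is handed in; nothing more can be done
None
```

The bone lies flat on the larger blue tray's floor, the scraper stands released in its own slot blade down, nothing else was moved, and I handed the job in at about 23 s; no verdict was returned.

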